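# Feed a wooden strip home in a cut-off jig with a push stick

## Robot

A 7-joint arm with a two-finger parallel gripper is mounted at the origin on the work surface; the furniture and walls round the work are solid. World frame = base frame: x ahead of the robot, y to its left, z up, the work surface at z = 0. Lengths are in m, angles in rad, forces in N, time in s.
With the tool pointing down it reaches from about 0.35 to 0.775 m from the base axis. Payload 3.1 kg.
Tool frame: the origin (TCP) lies on the centre line of the jaws, within the pads' length; the fingertips stand 22 mm ahead of it and the grasp point (between the pads) lies 3 mm ahead of it; z points along the fingers, y is the line along which they close (so a half turn about z gives the same grasp; the last joint's range is limited). The gripper opens to 85 mm and grips with 20 to 120 N. Pads are 22 mm wide; open, the fingers measure 114 mm over their backs; the gripper's body (76 mm by 85 mm) begins 54 mm behind the grasp point. The pads swing forward as they close: fully open they stand 13 mm farther back than shut.
Start: joints at [1.149, 0.311, 0.014, 1.512, -0.004, 1.319, -0.027], TCP at [0.204, -0.511, 0.253] pointing down, gripper open.
Joint ranges: [-2.7, 2.7], [-0.3, 1.91], [-1.27, 1.3], [0.12, 2.57], [-1.44, 4.58], [0.2, 2.03], [-3.05, 3.05]. Speed limits (rad/s): [2.79, 2.79, 3.14, 3.14, 3.14, 3.14, 3.14].

## Interface

Orientations are given as [roll, pitch, yaw] about the fixed x, y, z axes, in that order (R = Rz(yaw) Ry(pitch) Rx(roll)).
In Python, from rig import manip gives the robot as it stands.
- The arm moves only by the shell command python3 -m jog 'ROWS'. ROWS is JSON, a list of rows, each a list of 7 numbers: the shift along the tool's x, y, z normalised to -1 to 1, where 1 is 60 mm, then the turn, a rotation vector about the tool's x, y, z normalised to -1 to 1, where 1 is 0.08 rad, then the closure, from -1 (fully open) to 1 (shut). In form: [[dx, dy, dz, ax, ay, az, hand], ...]. A call has exactly 10 rows; each row shifts and turns the commanded pose from where the row before left it, along the tool's axes as they then stand; what a row does not reach is not made up. A row lasts 1/8 s, in which the tool goes at most 62.5 mm and 10.7 degrees, less where a joint would pass 70% of its speed; a pose out of reach is approached as far as the arm can. A call with a number of a shift or a turn outside -1 to 1 is refused whole. A call with a gripper value outside its range is refused whole. The fingers move at their own pace and stop on an object; the grip force is fixed at half the most. Time passes only in rows, so rows that do not move let the fingers close, or fill a call up. It gives the time, the measured TCP pose, the force, the opening and the grip force at its end, in the units of the state.
- manip.observe(): the state, without advancing time (a new reading comes with each control period).
- manip.read_camera(name): name is "scene" or "top"; returns a dict with "image" (480x640x3 uint8, red, green, blue), "fx", "fy", "cx", "cy" (pixels), "origin" and "rotation" of the camera in the world. Camera axes: x right, y down, z forward; pixel columns grow to the right and rows downward; lengths in m; the calibration is good to about 2 mm. A picture is of the moment at which its call begins. There is no depth.
- manip.job_done(): hands the job in; it is judged then, once.
The state is a dict: "time": time; "joint_pos": joint angles; "qd": joint speeds; "effort": joint torques, N m; "tool_pos": TCP position; "tcp_rot": TCP orientation; "force": force on the tool from outside, world axes, zero at the start; "ft_torque": the same for the moment, N m; "width": finger opening in m; "gripper_force": force on a finger pad.
Only numpy, scipy, OpenCV 4.12 (cv2) and the standard library are available. Lean on these libraries where they do the work, as an engineer would, in place of code of your own. Each camera call takes 0.05 s, during which the arm holds its last target. There are 200 camera calls.

## Task

Pick up the red-handled push stick and, with its nose alone, feed the dark wooden strip out of the trough, under the roller and along the channel of the cut-off jig until it is pressed firmly but gently home against the sprung stop hidden under the blue cover; do not force the stop and do not touch the strip with the gripper. Then draw the stick back out, leaving the strip home against the stop, and stand the stick down on the baseboard clear of the jig. Leave the other things where they are.

Things in the scene. Friction and masses are not known exactly. Their poses are not given: they have to be found in the camera images.
- jig: Cut-off jig of plywood and pale wood, screwed down, 255 x 64 mm, 50 mm high at its aluminium bridge. x is the feed direction, z up; origin on the centre line, on the baseboard, under the mouth of the trough. Base 8 mm thick, from x = -40 to 215 mm; its top (z = 8) is the floor of trough and channel. Trough: open behind, walls 12 mm above the floor, 38 mm wide inside at x = 0
- channel_start (a point): On the floor (z = 8 mm) at x = 80 mm of the jig, where the trough has narrowed straight to 17 mm inside width and the channel begins: 17 mm wide, walls 14 mm above its floor, straight along x to the closed end at x = 203 mm. A blue cover hides it from x = 143 mm on
- roller_gap (a point): On the channel floor (z = 8 mm) below the sprung black roller of 12 mm diameter in the bridge, at x = 125 mm of the jig (bridge from 112 to 138 mm, 38 mm over the floor). The roller stands 8.5 mm above the floor, gives way upward, and presses on the strip with about 2 N; pushing the strip under it and on takes a few newtons
- stop: Mount of the depth stop, hidden at the end of the channel; axes as the jig's, origin on the floor. The sprung face stands 15 to 47 mm before it (towards the trough), at a fixed setting that cannot be seen. It yields 1 mm per 4 N from first touch. Home: 5 N or more on the stop; above 12 N spoils it. Sliding drag of about 3 to 6 N adds at the stick. Afterwards the roller holds the strip there
- strip_center (a point): Centre of the loose dark wooden strip, 80 mm long (its x axis), 14 mm wide, 10 mm high, 30 g, that lies flat on the floor of the trough, at first with its front end 45 to 65 mm past the mouth; x points roughly along the feed direction
- stick_grip (a point): Middle of the upright red handle of the loose push stick (90 g), 40 mm above its underside; x points to its nose, y across, z up. Handle 36 mm long (x), 20 mm wide (y), top 60 mm above the underside, on a foot 40 x 30 x 12 mm. A pale slat, 11 mm wide and 9 mm high, runs level along the underside to the blunt nose 140 mm ahead of this point. It stands by itself
- screw_jar: Bystander: clear jar with red lid, 65 mm wide, 99 mm high, origin under its centre
- sand_block: Bystander: brown cork sanding block 41 x 69 x 26 mm, origin under its centre
- side_cutter: Bystander: small pliers with orange handles, 109 x 32 x 9 mm, origin under the centre
- glue_bottle: Bystander: white glue bottle with red nozzle, 34 x 52 x 126 mm, origin under its centre
- parts_drawers: Fixed obstacle between stick and jig: grey parts cabinet, about 125 x 150 mm, 132 mm high, origin under its middle, standing almost square to the table, one drawer partly open at the far side; carry the stick well above it
Things that resemble listed ones, but are neither listed nor needed, are in the scene too. Of the things shaped like the part that bears strip_center, the dark wooden one is meant.

How it is judged:
On the way, in this order (a step that is already met when the one before it is completed fails the run):
1. the push stick has driven the strip under the roller (x of strip_center in the frame of jig above 0.095 m and z of strip_center in the frame of jig below 0.018 m and contact force between push_stick and strip above 0.3 N), for 0.02 s.
2. the stick presses the strip home: 5 N or more on the stop (contact force between strip and stop above 5 N and contact force between push_stick and strip above 3 N), for 0.15 s.
At the end, for the whole second after the job is handed in: The strip lies flat and straight in the channel (within 0.06 rad), at rest, still bearing on the sprung stop with more than 0.3 N, and the push stick stands released, upright (within 0.12 rad) and at rest on the baseboard (handle middle under 45 mm high), not touching the jig (contact force between strip and stop above 0.3 N and angle between the x axis of strip_center and the x axis of jig, either way round below 0.06 rad and z of strip_center in the frame of jig below 0.016 m and linear speed of each of strip, push_stick below 0.01 m/s and height (world z) of stick_grip below 0.045 m and angle between stick_grip's own z axis and vertical below 0.12 rad and contact force between push_stick and jig below 0.05 N).
It fails at once if the stop is forced: more than 12 N on it (contact force between strip and stop above 12 N).
It fails at once if the gripper touches the strip (contact force between any of the fingers, the arm and strip above 0.3 N).
It fails at once if a bystander is moved by more than 25 mm (distance of any of screw_jar, sand_block, side_cutter, glue_bottle from where it was at the start of the episode above 0.025 m).
It also fails if it takes over 72 s, if anything falls off the work surface, if the arm or the gripper's body presses on something with over 40 N, if the wrist force passes 120 N, or if a joint passes its speed limit or range.

## Working session

There is one attempt and no reset: what is moved stays moved. The work goes in short steps, Python scripts to look and compute and a shell command to move; the robot and the scene stay as the last step left them, time stands still between calls to the robot, and variables do not carry over. Pictures are saved under pics/ and viewed, at most 10 in all, crops included, and the job is handed in when it is done.

```bash
mkdir -p pics; ls; python3 - <<'E'
from rig import manip
import cv2,json
s=manip.observe();print(s)
for n in("scene","top"):
    c=manip.read_camera(n);cv2.imwrite(f"pics/{n}0.png",c["image"][:,:,::-1])
    print(n,{k:(v.tolist() if hasattr(v,'tolist') else v) for k,v in c.items() if k!="image"})
E
```

```text
pics
{'time': 0.0, 'joint_pos': array([ 1.14928636,  0.31171871,  0.01396711,  1.51306314, -0.00442199,
        1.31921569, -0.02721612]), 'qd': array([-0.00153517, -0.0013422 , -0.00068983,  0.00047219,  0.00172853,
       -0.00046614, -0.0003401 ]), 'effort': array([-5.22164737e-05, -3.79911089e+01,  1.45912869e-01, -2.30588830e+01,
        1.21589005e-02,  1.38285162e-02,  9.96683909e-07]), 'tool_pos': array([ 0.20368602, -0.51015375,  0.25222232]), 'tcp_rot': array([-3.13921958e+00,  6.79554031e-05,  3.79888882e-01]), 'force': array([ 0.49971744,  0.35305693, -0.07787487]), 'ft_torque': array([-0.00440963, -0.00569983, -0.01877795]), 'gripper_force': 0.0, 'width': 0.08550241306275354}
scene {'fx': 442.0823579380558, 'fy': 442.0823579380558, 'cx': 330.13760688831934, 'cy': 236.89753220651562, 'origin': [-0.21629956460403477, -0.489853114523993, 0.5512867246748684], 'rotation': [-2.102535278270696, -0.015913779389372884, -0.9144879770114687]}
top {'fx': 437.26270157912586, 'fy': 437.26270157912586, 'cx': 315.5037960363435, 'cy': 238.4317224992003, 'origin': [0.2603927055626696, 0.017834369713205435, 1.2143411956490295], 'rotation': [-2.956720264293624, -0.01133805354558115, -1.5479635921839385]}
```

View pics/scene0.png

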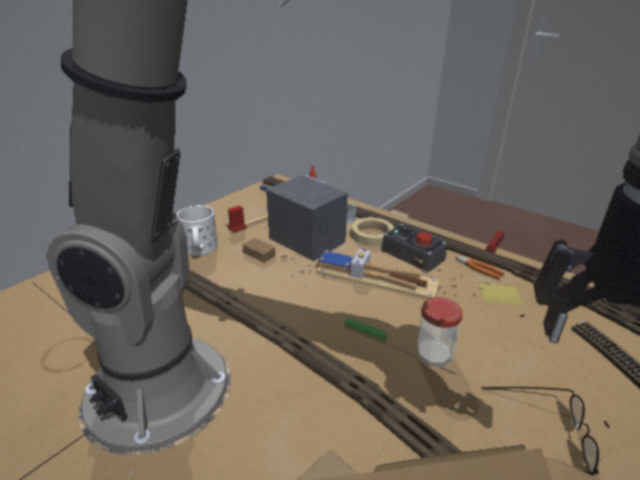

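View pics/top0.png

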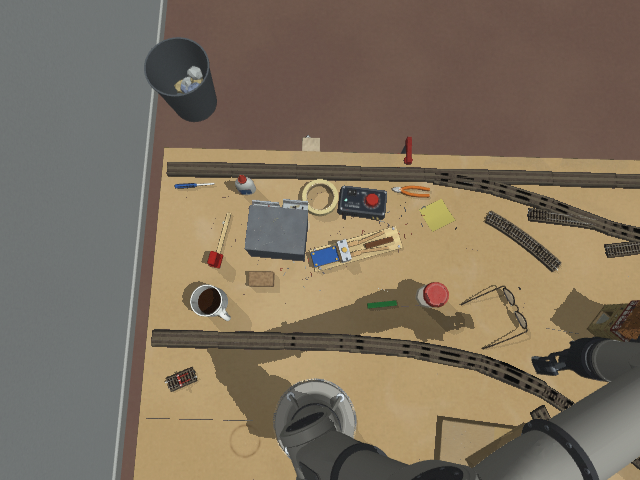

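The two views show the stick (top (215,259), nose at (228,213)), the jig (mouth near (400,237), closed end (310,260)), cabinet (277,230), jar (435,294), sanding block (260,279), and cutter (412,191). I'll zoom in next.

```bash
cat > h.py <<'E'
import numpy as np,cv2
from scipy.spatial.transform import Rotation as Ro
from scipy.optimize import least_squares
C={"scene":(442.0823579,330.1376069,236.8975322,[-0.2162995646,-0.4898531145,0.5512867247],[-2.102535278,-0.0159137794,-0.914487977]),
"top":(437.2627016,315.503796,238.4317225,[0.2603927056,0.0178343697,1.2143411956],[-2.9567202643,-0.0113380535,-1.5479635922])}
def ray(n,uv):
    f,cx,cy,o,r=C[n];d=Ro.from_euler('xyz',r).apply([(uv[0]-cx)/f,(uv[1]-cy)/f,1]);return np.array(o),d
def atz(n,uv,z):
    o,d=ray(n,uv);return o+d*(z-o[2])/d[2]
def proj(n,p):
    f,cx,cy,o,r=C[n];q=Ro.from_euler('xyz',r).inv().apply(np.atleast_2d(p)-o);return np.c_[f*q[:,0]/q[:,2]+cx,f*q[:,1]/q[:,2]+cy]
def tri(a,b):
    A=[];B=[]
    for n,uv in(("scene",a),("top",b)):
        o,d=ray(n,uv);d/=np.linalg.norm(d);P=np.eye(3)-np.outer(d,d);A.append(P);B.append(P@o)
    A=np.vstack(A);B=np.hstack(B);x=np.linalg.lstsq(A,B,rcond=None)[0];return x,np.linalg.norm(A@x-B)
def jigpts(p):  # p = x,y,yaw ; jig outline points
    return p
E
python3 - <<'E'
import cv2
t=cv2.imread("pics/top0.png")[195:280,200:415];s=cv2.imread("pics/scene0.png")[195:300,220:450]
k=3.6
a=cv2.resize(t,None,fx=3.7,fy=3.7,interpolation=cv2.INTER_CUBIC);b=cv2.resize(s,None,fx=2.6,fy=2.6,interpolation=cv2.INTER_CUBIC)
import numpy as np
o=np.zeros((a.shape[0]+b.shape[0],800,3),np.uint8);o[:a.shape[0],:a.shape[1]]=a[:,:800];o[a.shape[0]:,:b.shape[1]]=b
print(o.shape,a.shape);cv2.imwrite("pics/c1.png",o)
E
```

```text
(587, 800, 3) (314, 796, 3)
```

View pics/c1.png

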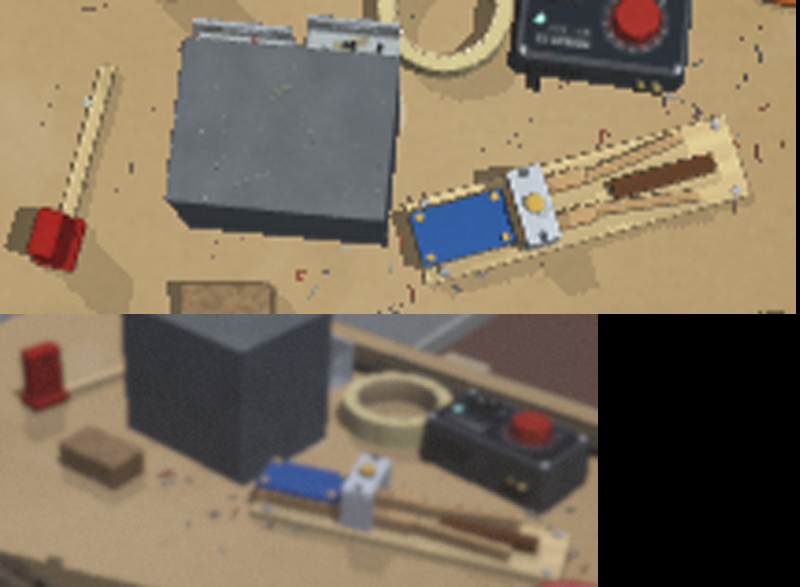

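The crop shows the strip at crop px (608..719,152..196), the jig corners clearly, the stick with its nose at (106,67), and the handle at (55,238). Now I'll fit them.

```bash
cat > fit.py <<'E'
from h import *
T=lambda x,y:(200+x/3.7,195+y/3.7)
S=lambda x,y:(220+x/2.6,195+(y-314)/2.6)
obs=[("top",T(724,115),(-.04,-.032,.008)),("top",T(749,197),(-.04,.032,.008)),("top",T(427,284),(.215,.032,.008)),("top",T(400,207),(.215,-.032,.008)),("top",T(534,205),(.125,0,.05)),
("scene",S(560,578),(-.04,.032,.008)),("scene",S(570,535),(-.04,-.032,.008)),("scene",S(250,513),(.215,.032,.008))]
def W(p,q):
    c,s=np.cos(p[2]),np.sin(p[2]);q=np.array(q);return np.array([p[0]+c*q[0]-s*q[1],p[1]+s*q[0]+c*q[1],(p[3] if len(p)>3 else 0)+q[2]])
f=lambda p:np.hstack([proj(n,W(p,q))[0]-uv for n,uv,q in obs])
r=least_squares(f,[.45,-.2,1.7,0]);print("jig x y yaw z",r.x,"\nres",r.fun.round(1))
r3=least_squares(f,[.45,-.2,1.7]);J=r3.x;print("jig z=0",J)
if __name__=="__main__":
    c,s=np.cos(J[2]),np.sin(J[2])
    inj=lambda P:np.array([c*(P[0]-J[0])+s*(P[1]-J[1]),-s*(P[0]-J[0])+c*(P[1]-J[1]),P[2]])
    for uv in[(608,184),(612,196),(714,152),(719,172)]:print("strip top corner in jig",inj(atz("top",T(*uv),.018)).round(4))
    print("strip near-right end tri",tri(S(538,540),T(716,160)))
    nose=atz("top",T(106,67),.009);b=atz("top",T(70,213),.009);d=(nose-b)/np.linalg.norm(nose-b)
    print("nose",nose,"len",np.linalg.norm(nose-b),"yaw",np.arctan2(d[1],d[0]),"grip",nose-.14*d)
    print("handle top tri",tri(S(41,347),T(58,232)))
    for z in (0.06,.04):print("handle px at",z,[((proj("top",np.r_[(nose-.14*d)[:2],z])[0]-[200,195])*3.7).round(), ((proj("scene",np.r_[(nose-.14*d)[:2],z])[0]-[220,195])*2.6+[0,314]).round()])
    for n,uv in (("cab tl",(193,40)),("tr",(400,50)),("br",(387,243)),("bl",(168,198))):print(n,atz("top",T(*uv),.132).round(3))
    for n,uv in(("jar",(435,292)),("block",(260,279)),("glue",(243,184)),("estop",(362,200))):print(n,atz("top",uv,.08).round(3))
E
python3 fit.py
```

```text
jig x y yaw z [ 0.48627336 -0.18850597  1.8770237  -0.0031602 ] 
res [-0.1 -0.2  0.3 -1.   0.2  0.7  1.1 -0.4  0.1 -0.2 -0.8  1.  -0.  -0.2
 -0.7 -0.8]
jig z=0 [ 0.4846901  -0.18898298  1.87408625]
strip top corner in jig [ 0.0638 -0.0045  0.018 ]
strip top corner in jig [0.0637 0.005  0.018 ]
strip top corner in jig [-0.0204 -0.0059  0.018 ]
strip top corner in jig [-0.0193  0.0097  0.018 ]
strip near-right end tri (array([ 0.48991167, -0.20744683,  0.01746472]), np.float64(0.0013420948607032377))
nose [0.55279352 0.25660694 0.009     ] len 0.11520620292500808 yaw -0.1771226077540117 grip [0.41498386 0.28127465 0.009     ]
handle top tri (array([0.41571808, 0.27497468, 0.06155997]), np.float64(0.003555583826236211))
handle px at 0.06 [array([ 47., 236.]), array([ 39., 347.])]
handle px at 0.04 [array([ 53., 239.]), array([ 41., 366.])]
cab tl [0.544 0.174 0.132]
tr [0.54  0.031 0.132]
br [0.406 0.036 0.132]
bl [0.433 0.185 0.132]
jar [ 0.339 -0.303  0.08 ]
block [0.362 0.151 0.08 ]
glue [0.617 0.209 0.08 ]
estop [ 0.581 -0.113  0.08 ]
```

```bash
cat > plan.py <<'E'
import sys,json,numpy as np
from rig import manip
# usage: plan.py hand n x y z psi [x y z psi ...]  -> suggested rows (n rows per waypoint)
a=sys.argv;hand=float(a[1]);n=int(a[2]);w=np.array(a[3:],float).reshape(-1,4)
s=manip.observe();p=np.r_[s["tool_pos"],s["tcp_rot"][2]];print("now",p.round(4),"t",s["time"])
rows=[]
for t in w:
    p0=p.copy();t=t.copy();t[3]=p0[3]+(t[3]-p0[3]+np.pi)%(2*np.pi)-np.pi
    for k in range(1,n+1):
        g=p0+(t-p0)*k/n;d=g-p;c,q=np.cos(p[3]),np.sin(p[3])
        r=np.round(np.array([c*d[0]+q*d[1],q*d[0]-c*d[1],-d[2]])/.06,2);az=round(-d[3]/.08,2)
        if abs(r).max()>1 or abs(az)>1 or np.linalg.norm(r)>1.04:print("too fast",r,az)
        rows.append([*map(float,r),0,0,az,hand])
        m=r*.06;p=p+np.r_[c*m[0]+q*m[1],q*m[0]-c*m[1],-m[2],-az*.08]
for i in range(0,len(rows),10):print(json.dumps(rows[i:i+10]).replace(" ","").replace(".0,",",").replace(".0]","]"))
E
python3 plan.py -1 10 0.46 -0.13 0.26 -0.177 0.415 0.278 0.26 -0.177
```

```text
now [ 0.2037 -0.5102  0.2523  0.3799] t 0.1
[[0.63,-0.43,-0.01,0,0,0.7,-1],[0.61,-0.47,-0.02,0,0,0.69,-1],[0.58,-0.49,-0.01,0,0,0.7,-1],[0.55,-0.53,-0.01,0,0,0.69,-1],[0.52,-0.56,-0.01,0,0,0.7,-1],[0.49,-0.59,-0.02,0,0,0.7,-1],[0.46,-0.61,-0.01,0,0,0.69,-1],[0.42,-0.64,-0.01,0,0,0.7,-1],[0.38,-0.66,-0.02,0,0,0.69,-1],[0.35,-0.68,-0.01,0,0,0.7,-1]]
[[-0.19,-0.66,0,0,0,0,-1],[-0.2,-0.65,0,0,0,0,-1],[-0.19,-0.66,0,0,0,0,-1],[-0.19,-0.65,0,0,0,0,-1],[-0.2,-0.66,0,0,0,0,-1],[-0.19,-0.66,0,0,0,0,-1],[-0.2,-0.65,0,0,0,0,-1],[-0.19,-0.66,0,0,0,0,-1],[-0.19,-0.66,0,0,0,0,-1],[-0.2,-0.65,0,0,0,0,-1]]
```

```bash
python3 -m jog '[[0.63,-0.43,-0.01,0,0,0.7,-1],[0.61,-0.47,-0.02,0,0,0.7,-1],[0.58,-0.49,-0.01,0,0,0.7,-1],[0.55,-0.53,-0.01,0,0,0.7,-1],[0.52,-0.56,-0.01,0,0,0.7,-1],[0.49,-0.59,-0.02,0,0,0.7,-1],[0.46,-0.61,-0.01,0,0,0.7,-1],[0.42,-0.64,-0.01,0,0,0.7,-1],[0.38,-0.66,-0.02,0,0,0.7,-1],[0.35,-0.68,-0.01,0,0,0.7,-1]]'; python3 plan.py -1 10 0.415 0.278 0.26 -0.177
```

```text
time: 1.35
tool_pos: [0.4612, -0.1297, 0.2608]
tcp_rot: [3.141, 0.001, -0.182]
force: [0.5, -0.4, -0.4]
width: 0.0855
gripper_force: 0.0
now [ 0.4612 -0.1297  0.2608 -0.1822] t 1.35
[[-0.2,-0.65,0,0,0,-0.01,-1],[-0.2,-0.66,0,0,0,-0,-1],[-0.2,-0.65,0,0,0,-0.01,-1],[-0.19,-0.66,0.01,0,0,-0.01,-1],[-0.2,-0.65,-0,0,0,-0,-1],[-0.2,-0.66,-0,0,0,-0.01,-1],[-0.19,-0.65,-0,0,0,-0.01,-1],[-0.2,-0.66,0,0,0,-0,-1],[-0.2,-0.65,0,0,0,-0.01,-1],[-0.19,-0.66,0,0,0,-0.01,-1]]
```

```bash
python3 -m jog '[[-0.2,-0.65,0,0,0,0,-1],[-0.2,-0.66,0,0,0,0,-1],[-0.2,-0.65,0,0,0,0,-1],[-0.2,-0.66,0,0,0,0,-1],[-0.2,-0.65,0,0,0,0,-1],[-0.2,-0.66,0,0,0,0,-1],[-0.2,-0.65,0,0,0,0,-1],[-0.2,-0.66,0,0,0,-0.02,-1],[-0.2,-0.65,0,0,0,-0.02,-1],[-0.16,-0.65,0,0,0,-0.02,-1]]'; python3 - <<'E'
from rig import manip
import cv2,numpy as np
print(manip.observe()["joint_pos"])
a=manip.read_camera("top")["image"][180:280,180:300,::-1];b=manip.read_camera("scene")["image"][150:280,200:340,::-1]
a=cv2.resize(a,None,fx=4,fy=4,interpolation=cv2.INTER_CUBIC)[:400,:]
b=cv2.resize(b,(320,297),interpolation=cv2.INTER_CUBIC)
o=np.zeros((400,800,3),np.uint8);o[:,:480]=a;o[:297,480:]=b;cv2.imwrite("pics/c2.png",o)
E
```

```text
time: 2.6
tool_pos: [0.4147, 0.2771, 0.2607]
tcp_rot: [3.141, 0.0, -0.175]
force: [0.8, -0.5, -0.6]
width: 0.0853
gripper_force: 0.0
[-0.1163993   0.25633796 -0.62403881  1.61463542  0.15365518  1.32111926
 -2.50933199]
```

View pics/c2.png

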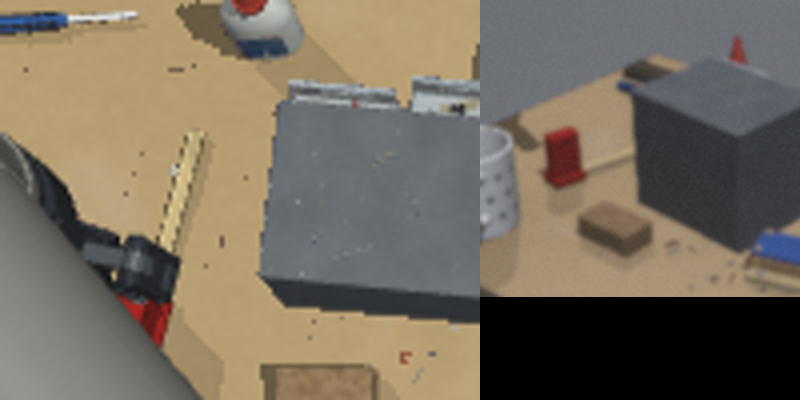

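```bash
python3 plan.py -1 10 0.415 0.278 0.043 -0.177
```

```text
now [ 0.4127  0.2815  0.2608 -0.1665] t 2.7
[[0,0.01,0.36,0,0,0.01,-1],[0.01,0,0.37,0,0,0.02,-1],[0,0.01,0.36,0,0,0.01,-1],[0.01,0,0.36,0,0,0.01,-1],[0,0.01,0.37,0,0,0.02,-1],[0.01,0,0.36,0,0,0.01,-1],[0,0.01,0.36,0,0,0.01,-1],[0.01,0,0.36,0,0,0.01,-1],[0,0.01,0.37,0,0,0.02,-1],[0.01,0,0.36,0,0,0.01,-1]]
```

The stick stands as estimated: nose at crop (197,133), handle under the gripper. I'll check the mug clearance before descending.

```bash
python3 -c "
from h import *
for uv in((208,285),(190,300),(226,300)):print(atz('top',uv,.09).round(3))
print(tri((196,208),(208,300)))
n=(180+197/4,180+133/4);m=(180+172/4,180+245/4)
a,b=atz('top',n,.009),atz('top',m,.009);print(a,b,np.arctan2(*(a-b)[1::-1]))"
```

```text
[0.343 0.282 0.09 ]
[0.304 0.325 0.09 ]
[0.306 0.234 0.09 ]
(array([0.30363473, 0.27686516, 0.10363464]), np.float64(0.001320967711086889))
[0.55242475 0.2548859  0.009     ] [0.47160917 0.26755864 0.009     ] -0.15554392171437054
```

```bash
python3 -m jog '[[0,0.01,0.36,0,0,0,-1],[0.01,0,0.36,0,0,0,-1],[0,0.01,0.36,0,0,0,-1],[0.01,0,0.36,0,0,0,-1],[0,0.01,0.37,0,0,0,-1],[0.01,0,0.36,0,0,0,-1],[0,0.01,0.36,0,0,0,-1],[0.01,0,0.37,0,0,0,-1],[0,0.01,0.37,0,0,0,-1],[0,0,0.36,0,0,0,-1]]';python3 -m jog '[[0,0,0,0,0,0,1],[0,0,0,0,0,0,1],[0,0,0,0,0,0,1],[0,0,0,0,0,0,1],[0,0,0,0,0,0,1],[0,0,0,0,0,0,1],[0,0,0,0,0,0,1],[0,0,0,0,0,0,1],[0,0,0,0,0,0,1],[0,0,0,0,0,0,1]]'
```

```text
time: 3.95
tool_pos: [0.4172, 0.2714, 0.0422]
tcp_rot: [3.14, 0.0, -0.176]
force: [-0.3, -0.2, -0.3]
width: 0.0853
gripper_force: 0.0
time: 5.2
tool_pos: [0.418, 0.2736, 0.0445]
tcp_rot: [-3.14, -0.002, -0.175]
force: [-1.3, 0.4, 5.3]
width: 0.0196
gripper_force: 59.0
```

```bash
python3 -m jog '[[0,0,-0.2,0,0,0,1],[0,0,-0.3,0,0,0,1],[0,0,-0.4,0,0,0,1],[0,0,-0.4,0,0,0,1],[0,0,-0.4,0,0,0,1],[0,0,-0.4,0,0,0,1],[0,0,-0.4,0,0,0,1],[0,0,-0.4,0,0,0,1],[0,0,-0.4,0,0,0,1],[0,0,-0.4,0,0,0,1]]'; python3 -c "
from rig import manip
for i in range(4):
  s=manip.observe();print(s['time'],s['tool_pos'],s['tcp_rot'],s['force'],s['ft_torque']);manip.read_camera('top')"; python3 plan.py 1 15 .50 0.02 .265 .92 .542 -.37 .265 1.874
```

```text
time: 6.45
tool_pos: [0.4164, 0.2722, 0.2661]
tcp_rot: [3.14, 0.001, -0.175]
force: [-0.3, 0.4, -0.2]
width: 0.0196
gripper_force: 58.3
6.45 [0.41639462 0.27223562 0.26605973] [ 3.14045992e+00  7.56049612e-04 -1.75118984e-01] [-0.30176256  0.37533261 -0.21981698] [ 0.00010337 -0.02404111  0.00143103]
6.5 [0.41793566 0.27358457 0.26943035] [-3.13844349 -0.00423783 -0.17524027] [0.16572707 0.90836085 1.99891122] [ 0.09304751 -0.00985727 -0.03594948]
6.55 [0.41791383 0.2736807  0.26793575] [-3.13836794 -0.0039034  -0.17532774] [ 0.4585213   1.28099239 -0.71497493] [ 0.06251984  0.00725948 -0.03355604]
6.6 [0.41724743 0.2729998  0.26619151] [-3.14048182e+00 -1.64212304e-03 -1.75293761e-01] [ 0.85210035 -0.01537424 -1.68107829] [-0.0308118   0.06798554 -0.00241622]
now [ 0.4167  0.2725  0.265  -0.1753] t 6.65
[[0.14,0.26,-0,0,0,-0.91,1],[0.12,0.27,-0,0,0,-0.92,1],[0.1,0.28,-0,0,0,-0.91,1],[0.08,0.28,-0,0,0,-0.91,1],[0.06,0.29,-0,0,0,-0.91,1],[0.04,0.29,-0,0,0,-0.92,1],[0.01,0.3,-0,0,0,-0.91,1],[-0,0.3,-0,0,0,-0.91,1],[-0.03,0.29,-0,0,0,-0.91,1],[-0.04,0.29,-0,0,0,-0.92,1]]
[[-0.07,0.29,-0,0,0,-0.91,1],[-0.09,0.28,-0,0,0,-0.91,1],[-0.11,0.27,-0,0,0,-0.92,1],[-0.13,0.27,-0,0,0,-0.91,1],[-0.15,0.25,-0,0,0,-0.91,1],[-0.32,0.3,-0,0,0,-0.8,1],[-0.33,0.28,-0,0,0,-0.79,1],[-0.35,0.26,-0,0,0,-0.8,1],[-0.37,0.23,-0,0,0,-0.79,1],[-0.38,0.21,-0,0,0,-0.8,1]]
[[-0.4,0.19,-0,0,0,-0.79,1],[-0.4,0.16,-0,0,0,-0.8,1],[-0.42,0.13,-0,0,0,-0.79,1],[-0.42,0.11,-0,0,0,-0.8,1],[-0.43,0.08,-0,0,0,-0.79,1],[-0.43,0.05,-0,0,0,-0.8,1],[-0.44,0.03,-0,0,0,-0.79,1],[-0.43,-0,-0,0,0,-0.8,1],[-0.44,-0.04,-0,0,0,-0.79,1],[-0.43,-0.05,-0,0,0,-0.8,1]]
```

```bash
python3 -m jog '[[0.14,0.26,0,0,0,-0.91,1],[0.12,0.27,0,0,0,-0.91,1],[0.1,0.28,0,0,0,-0.91,1],[0.08,0.28,0,0,0,-0.91,1],[0.06,0.29,0,0,0,-0.91,1],[0.04,0.29,0,0,0,-0.92,1],[0.01,0.3,0,0,0,-0.91,1],[0,0.3,0,0,0,-0.91,1],[-0.03,0.29,0,0,0,-0.91,1],[-0.04,0.29,0,0,0,-0.92,1]]'
python3 -m jog '[[-0.07,0.29,0,0,0,-0.91,1],[-0.09,0.28,0,0,0,-0.91,1],[-0.11,0.27,0,0,0,-0.92,1],[-0.13,0.27,0,0,0,-0.91,1],[-0.15,0.25,0,0,0,-0.91,1],[-0.32,0.3,0,0,0,-0.8,1],[-0.33,0.28,0,0,0,-0.8,1],[-0.35,0.26,0,0,0,-0.8,1],[-0.37,0.23,0,0,0,-0.8,1],[-0.38,0.21,0,0,0,-0.8,1]]'
python3 -m jog '[[-0.4,0.19,0,0,0,-0.79,1],[-0.4,0.16,0,0,0,-0.8,1],[-0.42,0.13,0,0,0,-0.79,1],[-0.42,0.11,0,0,0,-0.8,1],[-0.43,0.08,0,0,0,-0.79,1],[-0.43,0.05,0,0,0,-0.8,1],[-0.44,0.03,0,0,0,-0.79,1],[-0.43,0,0,0,0,-0.8,1],[-0.44,-0.04,0,0,0,-0.79,1],[-0.43,-0.05,0,0,0,-0.8,1]]'
python3 -c "
from rig import manip
for i in range(3):
  s=manip.observe();print(s['time'],s['tool_pos'],s['tcp_rot'],s['joint_pos'][6]);manip.read_camera('top')"; python3 plan.py 1 10 .542 -.37 .075 1.874
```

```text
time: 7.9
tool_pos: [0.4716, 0.1036, 0.2635]
tcp_rot: [-3.14, 0.004, 0.557]
force: [0.6, -0.4, -1.2]
width: 0.0193
gripper_force: 58.2
time: 9.15
tool_pos: [0.513, -0.1103, 0.2634]
tcp_rot: [-3.138, 0.001, 1.241]
force: [0.1, -0.9, -0.7]
width: 0.0192
gripper_force: 58.2
time: 10.4
tool_pos: [0.5416, -0.3703, 0.2629]
tcp_rot: [-3.139, -0.003, 1.877]
force: [0.6, 0.0, -0.1]
width: 0.0191
gripper_force: 58.2
10.4 [ 0.54156576 -0.37025116  0.26294619] [-3.13863736e+00 -2.84871607e-03  1.87741913e+00] 0.6705910932907331
10.45 [ 0.54071846 -0.37553459  0.26212268] [-3.13733783e+00  8.17181528e-04  1.87296656e+00] 0.6726488820452458
10.5 [ 0.54041394 -0.37377851  0.26208111] [-3.13703051e+00 -1.07686875e-03  1.86985112e+00] 0.6680129621260514
now [ 0.541  -0.3711  0.2626  1.8717] t 10.55
[[0,0,0.31,0,0,-0,1],[0,0,0.32,0,0,-0.01,1],[0,0.01,0.31,0,0,0,1],[0,-0,0.31,0,0,-0,1],[0.01,0,0.31,0,0,-0,1],[-0,0,0.32,0,0,-0.01,1],[-0,0,0.31,0,0,-0,1],[-0,0.01,0.31,0,0,-0,1],[0,-0,0.31,0,0,-0.01,1],[0,0,0.32,0,0,0,1]]
```

```bash
python3 -m jog '[[0,0,0.3,0,0,0,1],[0,0,0.3,0,0,0,1],[0,0,0.3,0,0,0,1],[0,0,0.3,0,0,0,1],[0,0,0.3,0,0,0,1],[0,0,0.3,0,0,0,1],[0,0,0.3,0,0,0,1],[0,0,0.3,0,0,0,1],[0,0,0.3,0,0,0,1],[0,0,0.25,0,0,0,1]]'
python3 - <<'E'
from rig import manip
import cv2,numpy as np
for i in range(2):
    a=manip.read_camera("top")["image"][200:300,300:500,::-1];b=manip.read_camera("scene")["image"][210:330,300:500,::-1]
s=manip.observe();print(s["time"],s["tool_pos"],s["tcp_rot"])
a=cv2.resize(a,None,fx=3,fy=3,interpolation=cv2.INTER_CUBIC);b=cv2.resize(b,None,fx=2.5,fy=2.5,interpolation=cv2.INTER_CUBIC)
o=np.zeros((600,600,3),np.uint8);o[:300]=a;o[300:,:500]=b;cv2.imwrite("pics/c3.png",o)
E
```

```text
time: 11.8
tool_pos: [0.5423, -0.3696, 0.0869]
tcp_rot: [-3.141, -0.001, 1.875]
force: [-0.2, -1.0, -0.5]
width: 0.0195
gripper_force: 58.4
12.0 [ 0.5426142  -0.36972602  0.08817791] [ 3.14151002e+00 -7.83832384e-05  1.87503788e+00]
```

View pics/c3.png

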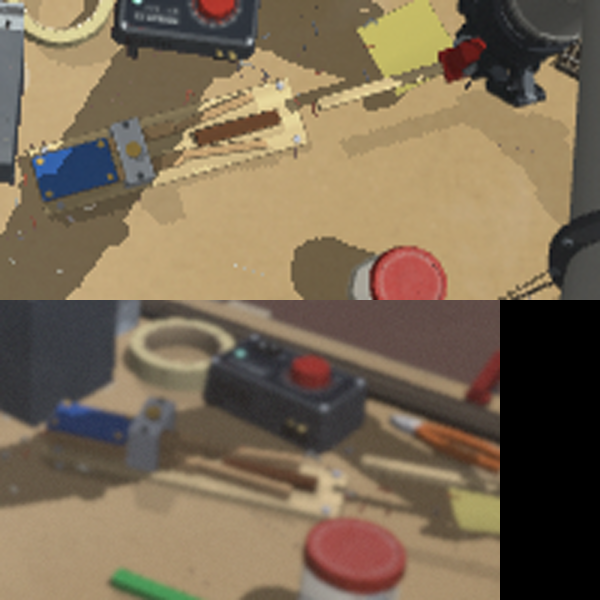

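Top: nose at crop (318,104), strip's rear at (281,119), jig corners around (282,82) and (306,140). Scene: nose at (365,462). Next I'll triangulate the nose in the jig frame.

```bash
cat > n.py <<'E'
from fit import *
c,s=np.cos(J[2]),np.sin(J[2])
inj=lambda P:np.array([c*(P[0]-J[0])+s*(P[1]-J[1]),-s*(P[0]-J[0])+c*(P[1]-J[1]),P[2]])
T3=lambda x,y:(300+x/3,200+y/3);S3=lambda x,y:(300+x/2.5,210+(y-300)/2.5)
x,e=tri(S3(365,462),T3(318,104));print("nose",x,e,"jig",inj(x))
nz=.0088+.045
a,b=inj(atz("top",T3(318,104),nz)),inj(atz("top",T3(420,76),nz));print(a,b,(a-b)[1]/(a-b)[0])
tc=np.array([.5426,-.3697,.088]);print("tcp jig",inj(tc),"pred nose",inj(tc)+[.14,0,0])
print("jig base corners seen now",inj(atz("top",T3(282,81),.008)),inj(atz("top",T3(307,142),.008)))
print("strip rear",inj(atz("top",T3(281,119),.018)),"front",inj(atz("top",T3(190,139),.018)))
E
python3 n.py
```

```text
jig x y yaw z [ 0.48627336 -0.18850597  1.8770237  -0.0031602 ] 
res [-0.1 -0.2  0.3 -1.   0.2  0.7  1.1 -0.4  0.1 -0.2 -0.8  1.  -0.  -0.2
 -0.7 -0.8]
jig z=0 [ 0.4846901  -0.18898298  1.87408625]
nose [ 0.49690322 -0.23887516  0.04492031] 0.0024222696529409807 jig [-0.05126264  0.00324518  0.04492031]
[-0.04714873  0.00480657  0.0538    ] [-0.14456093  0.00568439  0.0538    ] -0.009011329544412363
tcp jig [-0.18976439 -0.0012936   0.088     ] pred nose [-0.04976439 -0.0012936   0.088     ]
jig base corners seen now [-0.03366999 -0.03134001  0.008     ] [-0.03819805  0.03053783  0.008     ]
strip rear [-0.0191631   0.00429002  0.018     ] front [ 0.06783111 -0.00098917  0.018     ]
```

```bash
python3 -m jog '[[0,0,0.1,0,0,0,1],[0,0,0.1,0,0,0,1],[0,0,0.1,0,0,0,1],[0,0,0.1,0,0,0,1],[0,0,0.1,0,0,0,1],[0,0,0.03,0,0,0,1],[0,0,0,0,0,0,1],[0,0,0,0,0,0,1],[0,0,0,0,0,0,1],[0,0,0,0,0,0,1]]'
python3 - <<'E'
from rig import manip
import cv2,numpy as np
A=0;P=[]
for i in range(6):
    A=A+manip.read_camera("top")["image"].astype(float)/6
    s=manip.observe();P.append(np.r_[s["tool_pos"],s["tcp_rot"][2],s["force"]])
b=manip.read_camera("scene")["image"][210:330,300:500,::-1]
print(s["time"],np.mean(P,0).round(4),np.std(P,0).round(4))
a=A[200:260,300:480,::-1].astype(np.uint8)
a=cv2.resize(a,None,fx=4.4,fy=4.4,interpolation=cv2.INTER_CUBIC);b=cv2.resize(b[30:110],None,fx=3.8,fy=3.8,interpolation=cv2.INTER_CUBIC)
print(a.shape,b.shape)
o=np.zeros((600,800,3),np.uint8);o[:264,:792]=a;o[270:270+b.shape[0],:760]=b[:,:760];cv2.imwrite("pics/c4.png",o)
E
```

```text
time: 13.25
tool_pos: [0.5426, -0.3698, 0.0567]
tcp_rot: [3.141, 0.0, 1.875]
force: [-0.3, 0.1, -1.0]
width: 0.0196
gripper_force: 58.4
13.55 [ 0.5425 -0.3697  0.0566  1.875  -0.0531 -0.1763 -1.3838] [0.     0.     0.     0.     0.6035 0.2877 0.6249]
(264, 792, 3) (304, 760, 3)
```

View pics/c4.png

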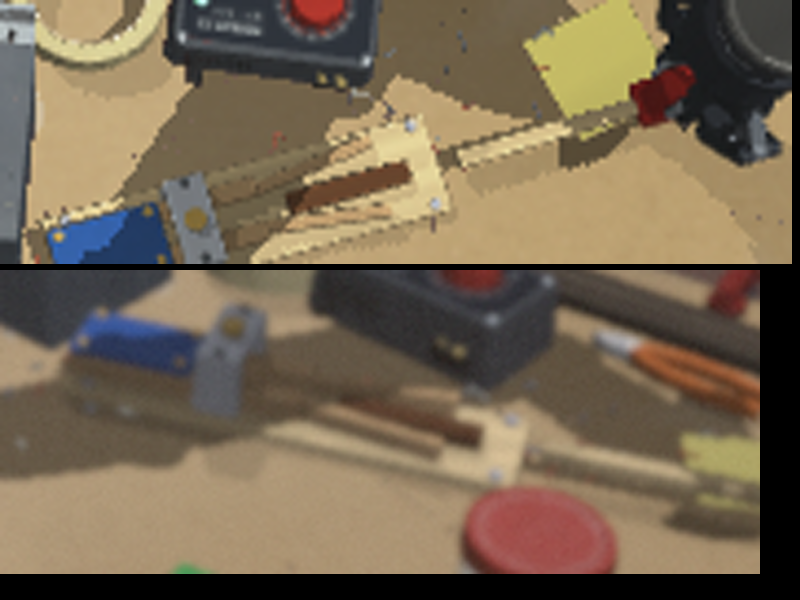

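```bash
python3 - <<'E' | tail -n +5
from fit import *
c,s=np.cos(J[2]),np.sin(J[2])
inj=lambda P:np.array([c*(P[0]-J[0])+s*(P[1]-J[1]),-s*(P[0]-J[0])+c*(P[1]-J[1]),P[2]]).round(4)
T4=lambda x,y:(300+x/4.4,200+y/4.4);S4=lambda x,y:(300+x/3.8,240+(y-270)/3.8)
for n,u,z in(("nose",(458,157),.021),("nose tip",(443,160),.021),("slat",(570,128),.021),("c1",(421,116),.008),("c2",(450,206),.008),("strip",(410,172),.018),("stripf",(293,200),.018),("handle",(665,92),.072)):print(n,inj(atz("top",T4(*u),z)))
x,e=tri(S4(530,455),T4(443,160));print("tip tri",inj(x),e)
x,e=tri(S4(690,483),T4(570,128));print("mid tri",inj(x),e)
print("tcp",inj(np.array([.5425,-.3697,.0566])))
E
```

```text
nose [-0.0499  0.0019  0.021 ]
nose tip [-0.0402  0.0011  0.021 ]
slat [-0.1244  0.0037  0.021 ]
c1 [-0.0388 -0.0318  0.008 ]
c2 [-0.0385  0.0291  0.008 ]
strip [-0.0184  0.0024  0.018 ]
stripf [ 0.0584 -0.0009  0.018 ]
handle [-0.171   0.0047  0.072 ]
tip tri [-0.0445 -0.0009  0.006 ] 0.0007184524177416908
mid tri [-0.1268  0.0027  0.0133] 9.973920434561965e-05
tcp [-0.1897 -0.0012  0.0566]
```

```bash
python3 -m jog '[[0,0.01,0.025,0,0,0,1],[0.1,0,0,0,0,0,1],[0.1,0,0,0,0,0,1],[0.1,0,0,0,0,0,1],[0.1,0,0,0,0,0,1],[0.1,0,0,0,0,0,1],[0.1,0,0,0,0,0,1],[0.1,0,0,0,0,0,1],[0.1,0,0,0,0,0,1],[0.1,0,0,0,0,0,1]]'
cat > f.py <<'E'
from rig import manip
import numpy as np,cv2,sys
P=[]
u=np.array([np.cos(1.875),np.sin(1.875)]);v=np.array([-u[1],u[0]]);J=np.array([.4847,-.189])
for i in range(int(sys.argv[1]) if len(sys.argv)>1 else 5):
    a=manip.read_camera("top")["image"]
    s=manip.observe();P.append([s["time"],*[(s["tool_pos"][:2]-J)@k*1e3 for k in(u,v)],s["tool_pos"][2]*1e3,s["tcp_rot"][2],-(s["force"][:2]@u),s["force"][:2]@v,s["force"][2]])
P=np.array(P);print("t x y z psi push side fz",P.mean(0).round(3),"std",P.std(0)[5].round(2),"last",P[-1,[1,5]].round(2))
cv2.imwrite("pics/last.png",a[:,:,::-1])
E
python3 f.py
```

```text
time: 14.85
tool_pos: [0.5268, -0.3177, 0.055]
tcp_rot: [3.142, 0.0, 1.875]
force: [0.2, 0.3, -0.0]
width: 0.0196
gripper_force: 58.3
t x y z psi push side fz [ 1.50000e+01 -1.35042e+02 -1.74500e+00  5.49880e+01  1.87600e+00
  3.20000e-02  2.85000e-01 -1.25500e+00] std 0.59 last [-135.88   -0.48]
```

```bash
python3 -m jog '[[0.07,0,0,0,0,0,1],[0.07,0,0,0,0,0,1],[0.07,0,0,0,0,0,1],[0.07,0,0,0,0,0,1],[0.07,0,0,0,0,0,1],[0.07,0,0,0,0,0,1],[0.07,0,0,0,0,0,1],[0.07,0,0,0,0,0,1],[0.07,0,0,0,0,0,1],[0.04,0,0,0,0,0,1]]'
python3 f.py; python3 - <<'E'
import cv2
a=cv2.imread("pics/last.png")[200:280,300:480];cv2.imwrite("pics/c5.png",cv2.resize(a,None,fx=4.4,fy=4.4,interpolation=cv2.INTER_CUBIC))
E
```

```text
time: 16.35
tool_pos: [0.5155, -0.2816, 0.0556]
tcp_rot: [3.141, 0.004, 1.874]
force: [0.8, -4.9, -0.8]
width: 0.0198
gripper_force: 58.4
t x y z psi push side fz [ 16.5   -97.596  -1.594  55.633   1.874   5.082   0.196  -0.11 ] std 0.87 last [-97.57   5.44]
```

View pics/c5.png

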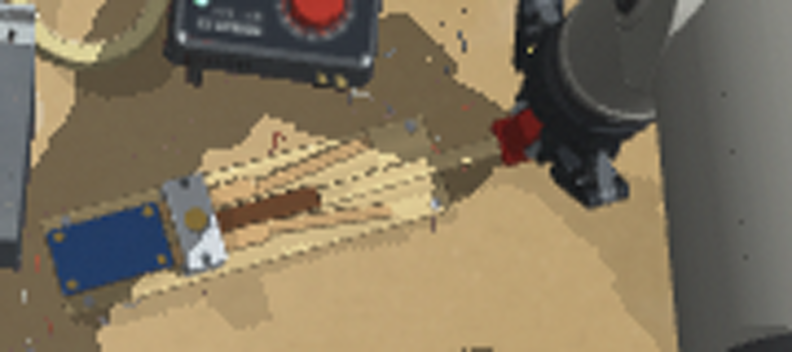

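The strip is straight in the channel (rear at (320,198)), with its nose entering beneath the roller (bridge at (195,222)). I'll continue under the roller.

```bash
python3 -m jog '[[0.04,0,0,0,0,0,1],[0.04,0,0,0,0,0,1],[0.04,0,0,0,0,0,1],[0.04,0,0,0,0,0,1],[0.05,0,0,0,0,0,1],[0.05,0,0,0,0,0,1],[0.05,0,0,0,0,0,1],[0.05,0,0,0,0,0,1],[0.04,0,0,0,0,0,1],[0.04,0,0,0,0,0,1]]'
python3 f.py 6
```

```text
time: 17.85
tool_pos: [0.5071, -0.2544, 0.0551]
tcp_rot: [3.141, 0.0, 1.875]
force: [2.3, -3.1, -0.2]
width: 0.0199
gripper_force: 58.1
t x y z psi push side fz [ 18.025 -68.645  -1.828  54.974   1.875   2.85   -1.063  -0.583] std 0.37 last [-68.69   2.7 ]
```

```bash
cat > gate.py <<'E'
from rig import manip
import numpy as np,sys
u=np.array([np.cos(1.875),np.sin(1.875)]);F=[]
for i in range(3):
    manip.read_camera("top");s=manip.observe();F.append(-(s["force"][:2]@u))
x=(s["tool_pos"][:2]-[.4847,-.189])@u*1e3
print("t",round(s["time"],2),"x",round(x,2),"push",np.round(F,1));sys.exit(int(np.mean(F)>float(sys.argv[1])))
E
python3 -m jog '[[0.01,0,0,0,0,0,1],[0.01,0,0,0,0,0,1],[0.01,0,0,0,0,0,1],[0.01,0,0,0,0,0,1],[0.01,0,0,0,0,0,1],[0,0,0,0,0,0,1],[0,0,0,0,0,0,1],[0,0,0,0,0,0,1],[0,0,0,0,0,0,1],[0,0,0,0,0,0,1]]' | grep force && python3 gate.py 4.5 && python3 -m jog '[[0.01,0,0,0,0,0,1],[0.01,0,0,0,0,0,1],[0.01,0,0,0,0,0,1],[0.01,0,0,0,0,0,1],[0.01,0,0,0,0,0,1],[0,0,0,0,0,0,1],[0,0,0,0,0,0,1],[0,0,0,0,0,0,1],[0,0,0,0,0,0,1],[0,0,0,0,0,0,1]]' |grep force && python3 gate.py 4.5 && python3 -m jog '[[0.01,0,0,0,0,0,1],[0.01,0,0,0,0,0,1],[0.01,0,0,0,0,0,1],[0.01,0,0,0,0,0,1],[0.01,0,0,0,0,0,1],[0,0,0,0,0,0,1],[0,0,0,0,0,0,1],[0,0,0,0,0,0,1],[0,0,0,0,0,0,1],[0,0,0,0,0,0,1]]'|grep force && python3 gate.py 4.5
```

```text
force: [2.6, -2.5, -0.3]
gripper_force: 58.1
t 19.55 x -66.11 push [3.5 4.4 4.4]
force: [2.6, -2.1, 0.3]
gripper_force: 58.1
t 20.95 x -62.98 push [3.7 3.7 2.8]
force: [3.5, -3.7, 1.2]
gripper_force: 58.2
t 22.35 x -60.45 push [4.8 4.3 5.2]
```

```bash
python3 f.py 5; python3 -m jog '[[0,0.01,0,0,0,0,1],[0,0.01,0,0,0,0,1],[0.01,0,0,0,0,0,1],[0.01,0,0,0,0,0,1],[0,0,0,0,0,0,1],[0,0,0,0,0,0,1],[0,0,0,0,0,0,1],[0,0,0,0,0,0,1],[0,0,0,0,0,0,1],[0,0,0,0,0,0,1]]' |grep force ; python3 f.py 5
```

```text
t x y z psi push side fz [ 22.5   -60.442  -1.714  55.098   1.875   4.626  -2.215  -0.102] std 0.42 last [-60.42   3.83]
force: [-0.4, -1.8, 0.7]
gripper_force: 58.7
t x y z psi push side fz [ 24.    -58.358  -2.599  54.759   1.875   1.296   0.075  -0.209] std 0.49 last [-58.36   0.7 ]
```

```bash
python3 -m jog '[[0.01,0,0,0,0,0,1],[0.01,0,0,0,0,0,1],[0.01,0,0,0,0,0,1],[0.01,0,0,0,0,0,1],[0.01,0,0,0,0,0,1],[0,0,0,0,0,0,1],[0,0,0,0,0,0,1],[0,0,0,0,0,0,1],[0,0,0,0,0,0,1],[0,0,0,0,0,0,1]]' | grep force: && python3 gate.py 5.5 && python3 -m jog '[[0.01,0,0,0,0,0,1],[0.01,0,0,0,0,0,1],[0.01,0,0,0,0,0,1],[0.01,0,0,0,0,0,1],[0.01,0,0,0,0,0,1],[0,0,0,0,0,0,1],[0,0,0,0,0,0,1],[0,0,0,0,0,0,1],[0,0,0,0,0,0,1],[0,0,0,0,0,0,1]]' |grep force: && python3 gate.py 5.5 && python3 -m jog '[[0.01,0,0,0,0,0,1],[0.01,0,0,0,0,0,1],[0.01,0,0,0,0,0,1],[0.01,0,0,0,0,0,1],[0.01,0,0,0,0,0,1],[0,0,0,0,0,0,1],[0,0,0,0,0,0,1],[0,0,0,0,0,0,1],[0,0,0,0,0,0,1],[0,0,0,0,0,0,1]]'|grep force: && python3 gate.py 5.5
```

```text
force: [1.5, -3.3, -0.5]
gripper_force: 58.5
t 25.5 x -55.9 push [3.4 2.6 3.6]
force: [0.3, -1.9, -0.3]
gripper_force: 58.6
t 26.9 x -52.78 push [3.  2.7 2.9]
force: [1.7, -2.4, -0.4]
gripper_force: 58.6
t 28.3 x -49.77 push [2.8 2.8 2.1]
```

```bash
python3 -m jog '[[0.01,0,0,0,0,0,1],[0.01,0,0,0,0,0,1],[0.01,0,0,0,0,0,1],[0.01,0,0,0,0,0,1],[0.01,0,0,0,0,0,1],[0,0,0,0,0,0,1],[0,0,0,0,0,0,1],[0,0,0,0,0,0,1],[0,0,0,0,0,0,1],[0,0,0,0,0,0,1]]' | grep force: && python3 gate.py 4.7 && python3 -m jog '[[0.01,0,0,0,0,0,1],[0.01,0,0,0,0,0,1],[0.01,0,0,0,0,0,1],[0.01,0,0,0,0,0,1],[0.01,0,0,0,0,0,1],[0,0,0,0,0,0,1],[0,0,0,0,0,0,1],[0,0,0,0,0,0,1],[0,0,0,0,0,0,1],[0,0,0,0,0,0,1]]' |grep force: && python3 gate.py 4.7 && python3 -m jog '[[0.01,0,0,0,0,0,1],[0.01,0,0,0,0,0,1],[0.01,0,0,0,0,0,1],[0.01,0,0,0,0,0,1],[0.01,0,0,0,0,0,1],[0,0,0,0,0,0,1],[0,0,0,0,0,0,1],[0,0,0,0,0,0,1],[0,0,0,0,0,0,1],[0,0,0,0,0,0,1]]'|grep force: && python3 gate.py 4.7
```

```text
force: [0.4, -2.6, -0.1]
gripper_force: 58.7
t 29.7 x -46.79 push [1.8 2.5 2.1]
force: [0.7, -1.1, -0.5]
gripper_force: 58.6
t 31.1 x -43.76 push [1.3 3.4 3. ]
force: [0.7, -5.3, 0.7]
gripper_force: 58.8
t 32.5 x -42.68 push [6.5 6.1 5.4]
```

```bash
python3 -m jog '[[0.01,0,0,0,0,0,1],[0.01,0,0,0,0,0,1],[0.01,0,0,0,0,0,1],[0,0,0,0,0,0,1],[0,0,0,0,0,0,1],[0,0,0,0,0,0,1],[0,0,0,0,0,0,1],[0,0,0,0,0,0,1],[0,0,0,0,0,0,1],[0,0,0,0,0,0,1]]'|grep force: ; python3 f.py 6
```

```text
force: [2.4, -7.2, 0.9]
gripper_force: 58.9
t x y z psi push side fz [ 3.3925e+01 -4.2158e+01 -2.7100e+00  5.5739e+01  1.8740e+00  7.3560e+00
 -2.2000e-02  6.5000e-01] std 0.4 last [-42.18   7.25]
```

```bash
python3 -m jog '[[0.01,0,0,0,0,0,1],[0.01,0,0,0,0,0,1],[0.01,0,0,0,0,0,1],[0.01,0,0,0,0,0,1],[0.01,0,0,0,0,0,1],[0,0,0,0,0,0,1],[0,0,0,0,0,0,1],[0,0,0,0,0,0,1],[0,0,0,0,0,0,1],[0,0,0,0,0,0,1]]'|grep force: ; python3 f.py 6
```

```text
force: [2.8, -9.6, 1.3]
gripper_force: 59.0
t x y z psi push side fz [ 35.475 -41.357  -2.684  56.282   1.873  10.21    0.307   0.92 ] std 0.33 last [-41.34   9.69]
```

```bash
python3 -m jog '[[0.01,0,0,0,0,0,1],[0,0,0,0,0,0,1],[0,0,0,0,0,0,1],[0,0,0,0,0,0,1],[0,0,0,0,0,0,1],[0,0,0,0,0,0,1],[0,0,0,0,0,0,1],[0,0,0,0,0,0,1],[0,0,0,0,0,0,1],[0,0,0,0,0,0,1]]'|grep force: ; python3 f.py 4
python3 -m jog '[[-0.02,0,0,0,0,0,1],[-0.02,0,0,0,0,0,1],[-0.02,0,0,0,0,0,1],[-0.02,0,0,0,0,0,1],[-0.03,0,0,0,0,0,1],[-0.05,0,0,0,0,0,1],[-0.07,0,0,0,0,0,1],[-0.1,0,0,0,0,0,1],[-0.1,0,0,0,0,0,1],[-0.1,0,0,0,0,0,1]]'; python3 f.py 4
```

```text
force: [2.3, -11.0, 1.7]
gripper_force: 59.1
t x y z psi push side fz [ 36.975 -41.197  -2.685  56.395   1.872  10.71    0.909   1.084] std 0.47 last [-41.21   9.92]
time: 38.3
tool_pos: [0.5076, -0.2528, 0.0549]
tcp_rot: [-3.141, -0.0, 1.875]
force: [-0.6, -0.7, -1.3]
width: 0.0192
gripper_force: 58.6
t x y z psi push side fz [ 38.425 -68.169  -2.628  54.933   1.874   0.323  -0.159  -0.348] std 0.58 last [-6.735e+01  5.000e-02]
```

```bash
python3 -m jog '[[-0.2,0,0,0,0,0,1],[-0.28,0,0,0,0,0,1],[-0.28,0,0,0,0,0,1],[-0.28,0,0,0,0,0,1],[-0.28,0,0,0,0,0,1],[-0.28,0,0,0,0,0,1],[-0.28,0,0,0,0,0,1],[-0.28,0,0,0,0,0,1],[-0.2,0,0,0,0,0,1],[-0.1,0,0,0,0,0,1]]'
python3 -m jog '[[0,-0.1,0,0,0,0,1],[0,-0.2,0,0,0,0,1],[0,-0.15,0,0,0,0,1],[0,-0.05,0,0,0,0,1],[0,0,0,0,0,0,1],[0,0,0.05,0,0,0,1],[0,0,0.05,0,0,0,1],[0,0,0.04,0,0,0,1],[0,0,0.02,0,0,0,1],[0,0,0,0,0,0,1]]'; python3 f.py 5
```

```text
time: 39.75
tool_pos: [0.5516, -0.3946, 0.0547]
tcp_rot: [-3.141, 0.0, 1.874]
force: [-0.0, 0.5, -0.8]
width: 0.0195
gripper_force: 58.6
time: 41.0
tool_pos: [0.5231, -0.4021, 0.0452]
tcp_rot: [-3.141, -0.0, 1.875]
force: [-0.0, -0.2, -1.4]
width: 0.0192
gripper_force: 58.6
t x y z psi push side fz [ 4.11500e+01 -2.14982e+02  2.70870e+01  4.54830e+01  1.87500e+00
  2.41000e-01 -1.70000e-01 -9.61000e-01] std 0.14 last [-214.99    0.39]
```

Not touching yet; lower slightly until the force rises.

```bash
python3 -m jog '[[0,0,0.01,0,0,0,1],[0,0,0.01,0,0,0,1],[0,0,0.01,0,0,0,1],[0,0,0,0,0,0,1],[0,0,0,0,0,0,1],[0,0,0,0,0,0,1],[0,0,0,0,0,0,1],[0,0,0,0,0,0,1],[0,0,0,0,0,0,1],[0,0,0,0,0,0,1]]'|grep -v grip; python3 f.py 5
```

```text
time: 42.5
tool_pos: [0.5233, -0.4023, 0.0446]
tcp_rot: [3.142, 0.001, 1.875]
force: [-1.0, 0.5, 5.2]
width: 0.0195
t x y z psi push side fz [  42.65  -215.056   27.095   44.588    1.875   -0.94     1.568    5.878] std 0.46 last [-215.05   -0.84]
```

```bash
python3 -m jog '[[0,0,0,0,0,0,0.3],[0,0,0,0,0,0,-0.2],[0,0,0,0,0,0,-1],[0,0,0,0,0,0,-1],[0,0,0,0,0,0,-1],[0,0,0,0,0,0,-1],[0,0,0,0,0,0,-1],[0,0,0,0,0,0,-1],[0,0,0,0,0,0,-1],[0,0,0,0,0,0,-1]]'
python3 -m jog '[[0,0,-0.1,0,0,0,-1],[0,0,-0.2,0,0,0,-1],[0,0,-0.3,0,0,0,-1],[0,0,-0.4,0,0,0,-1],[0,0,-0.4,0,0,0,-1],[0,0,-0.4,0,0,0,-1],[-0.5,0,-0.4,0,0,0,-1],[-0.5,0,-0.3,0,0,0,-1],[-0.5,0,0,0,0,0,-1],[0,0,0,0,0,0,-1]]'
python3 - <<'E'
from rig import manip
import cv2,numpy as np
a=manip.read_camera("top")["image"][190:300,290:490,::-1];b=manip.read_camera("scene")["image"][200:330,290:490,::-1]
a=cv2.resize(a,None,fx=3,fy=3,interpolation=cv2.INTER_CUBIC);b=cv2.resize(b,None,fx=2,fy=2,interpolation=cv2.INTER_CUBIC)
o=np.zeros((590,600,3),np.uint8);o[:330]=a;o[330:,:400]=b;cv2.imwrite("pics/c6.png",o)
E
```

```text
time: 44.0
tool_pos: [0.5232, -0.4022, 0.0436]
tcp_rot: [-3.142, 0.0, 1.875]
force: [-1.0, 0.3, -0.6]
width: 0.085
gripper_force: 0.0
time: 45.25
tool_pos: [0.5497, -0.4909, 0.1945]
tcp_rot: [3.141, 0.002, 1.871]
force: [0.6, 0.5, -0.1]
width: 0.0857
gripper_force: 0.0
```

View pics/c6.png

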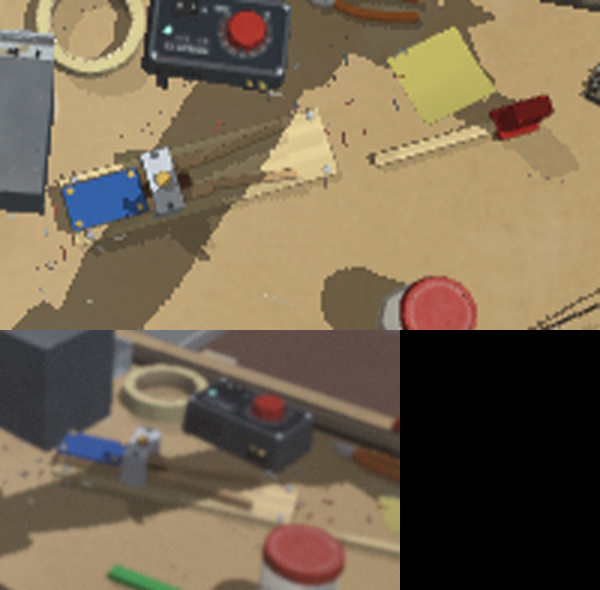

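The strip is home, with its rear end just visible at (185,178) behind the bridge. The stick stands clear of the jig: nose (372,160), handle (521,115).

```bash
python3 -c "
from rig import manip
print(manip.job_done())"
```

```text
the job is handed in; nothing more can be done
None
```

The job is handed in, with no verdict returned: the strip was pressed home at about 10.7 N at the stick (an estimated 8 N on the stop), and the stick is drawn back out, released and standing upright on the baseboard clear of the jig.

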